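# Start the fume extractor, then the soldering station

### The arm

A 6-joint arm with a two-finger parallel gripper is mounted at the origin on the work surface. World frame = base frame: x ahead of the robot, y to its left, z up, the work surface at z = 0. Lengths are in m, angles in rad, forces in N, time in s.
With the tool pointing down it reaches from about 0.375 to 0.9 m from the base axis. Payload 3.1 kg.
Tool frame: the origin (TCP) lies between the finger pads; the fingertips stand robot.tip_extent ahead of it and the grasp point (between the pads) lies 3 mm ahead of it (robot.tip_extent is the distance from the TCP to the fingertips, in m); z points along the fingers, x is the direction in which the jaws open and shut, and the axes are right-handed (so a half turn about z gives the same grasp; the last joint's range is limited). The gripper opens to 87 mm and grips with 3 to 60 N. Pads are 19 mm wide; open, the fingers measure 117 mm over their backs; the gripper's body (75 mm by 190 mm) begins 51 mm behind the grasp point.
Start: joints at [-1.44, 0.527, 1.433, -0, 1.181, -0.178], TCP at [0.191, -0.595, 0.245] pointing down, gripper open.
Joint ranges: [-3.08, 3.08], [-0.75, 2.2], [0.22, 2.44], [-1.43, 4.57], [0, 2.65], [-2.85, 2.85]. Speed limits (rad/s): [2.79, 2.79, 3.14, 3.14, 3.14, 3.14].

### API

Orientations are given as a unit quaternion [x, y, z, w].
In Python, from rig import robot, cams gives the robot as it stands.
- The arm moves only by the tool carry_out, never from a script. Its argument "steps" is a list of rows, each a list of 3 entries, a list of its own where there are three numbers: the shift along the world's x, y, z in cm, then the turn about the world's z in degrees, then the closure, from 0 (fully open) to 1 (shut). In form: [[[dx, dy, dz], spin, fingers], ...]. A call has 1 to 10 rows; each row shifts and turns the pose as measured when the row begins; what a row does not reach is not made up. A row lasts 1/10 s, in which the tool goes at most 50 mm and 8.59 degrees, less where a joint would pass 70% of its speed; a pose out of reach is approached as far as the arm can. A call with a gripper value outside its range is refused whole. The fingers move at their own pace and stop on an object; "squeeze" is the grip in N (left out, the last holds). Time passes only in rows, so rows that do not move let the fingers close. It gives the time, the measured TCP pose, the force and the opening at its end, in the units of the state.
- robot.get_obs(): the state, without advancing time (a new reading comes with each control period).
- cams.camera(name): name is "side" or "top"; returns a dict with "pixels" (480x640x3 uint8, red, green, blue), "fx", "fy", "cx", "cy" (pixels), "eye" and "rotation" of the camera in the world. Camera axes: x right, y up, looking along -z (the intrinsics and any distortion apply to the point x, -y, -z); pixel columns grow to the right and rows downward; lengths in m; the calibration is good to about 2 mm. A picture is of the moment at which its call begins. There is no depth.
- robot.hand_in(): hands the job in, once; it reports no verdict.
The state is a dict: "time": time; "q": joint angles; "joint_velocities": joint speeds; "joint_torque": joint torques, N m; "position": TCP position; "tool_rot": TCP orientation; "ft_force": force on the tool from outside, world axes, zero at the start; "moment": the same for the moment, N m; "grip_width": finger opening in m.
Only numpy, scipy, OpenCV 4.12 (cv2) and the standard library are available. Lean on these libraries where they do the work, as an engineer would, in place of code of your own. Each camera call takes 0.05 s, during which the arm holds its last target. There are 200 camera calls.

### The job

Get the stained-glass bench ready for soldering: start the fume extractor with the bar key on its top, then switch on the soldering station with its large round key. Press each key from above just until it clicks and its resistance drops, without forcing it down to its stop, and let it spring back up. Do not press the station's small square key or the key of the glass grinder.

Things in the scene. Friction and masses are not known exactly. Their poses are not given: they have to be found in the camera images.
- fan_key_top (a point): Top centre of the fume extractor's key: a black bar key, 24 x 54 mm, 16 mm proud, alone in mid-top of the extractor, the tallest machine: fixed grey box 160 x 170 x 130 mm high, round fan grilles on front and back. Moves with the key. Pressed straight down: about 1 N to start, peak 3.8 N at 2 mm, click drop to 2 N at 5 mm, then 5 N at 7 mm, 11 N at 8 mm, stop at 9 mm; springs back.
- heat_key_top (a point): Top centre of the soldering station's large round black key, 32 mm across, 16 mm proud. The station is a fixed grey box 170 x 150 x 100 mm high, a dark display window at the back of its top. Moves with the key. Pressed straight down: about 1 N to start, peak 3.8 N at 2 mm, click drop to 2 N at 5 mm, then 5 N at 7 mm, 11 N at 8 mm, stop at 9 mm; springs back.
- mode_key_top (a point): Not to be pressed: top centre of the soldering station's small square black key, 15 x 15 mm, standing 14 mm proud, on the same top, 80 mm from the centre of the large round key. It moves and resists like the other keys.
- grind_key_top (a point): Not to be pressed: top centre of the glass grinder's round black key, 32 mm across, 16 mm proud, in a front corner of the grinder: a fixed plastic box 180 x 160 x 90 mm high with a white work grid and an upright brass bit (30 mm high) on its top. It moves and resists like the other keys.

How it is judged:
On the way, in this order (a step that is already met when the one before it is completed fails the run):
1. the fume extractor's key is pressed past its click (more than 2.5 mm down) (distance of fan_key_top from where it was at the start of the episode above 0.0025 m), for 0.05 s.
2. then, with the fume extractor's key let up again, the soldering station's round key is pressed past its click (more than 2.5 mm down) (distance of heat_key_top from where it was at the start of the episode above 0.0025 m and distance of fan_key_top from where it was at the start of the episode below 0.001 m), for 0.05 s.
At the end, for the whole second after the job is handed in: All four keys are up again, within 1 mm of where they started (distance of each of fan_key_top, heat_key_top, mode_key_top, grind_key_top from where it was at the start of the episode below 0.001 m); the robot touches nothing.
It fails at once if the extractor's or the heat key is forced to its stop (more than 8.5 mm down, about 15 N) (distance of any of fan_key_top, heat_key_top from where it was at the start of the episode above 0.0085 m).
It fails at once if the heat key is pressed (more than 2.5 mm) while the extractor's key is still down (more than 2.5 mm) (distance of each of heat_key_top, fan_key_top from where it was at the start of the episode above 0.0025 m).
It fails at once if the station's square key or the grinder's key is pressed (more than 2 mm down) (distance of any of mode_key_top, grind_key_top from where it was at the start of the episode above 0.002 m).
It also fails if it takes over 48 s, if anything falls off the work surface, if the arm or the gripper's body presses on something with over 40 N, if the wrist force passes 120 N, or if a joint passes its speed limit or range.

## Working session

There is one attempt and no reset: what is moved stays moved. The work goes in short steps, Python scripts to look and compute and a tool call to move; the robot and the scene stay as the last step left them, time stands still between calls to the robot, and variables do not carry over. Pictures are saved under pics/ and viewed, about 8 in all and at most 12, crops included, and the job is handed in when it is done.

Besides the shell and the picture viewer there is one more tool, called as name(argument=value, ...), one argument or row to a line, values as JSON. carry_out: Moves the arm, as the interface text tells. Its arguments: {"type":"object","properties":{"steps":{"type":"array"},"squeeze":{"type":"number"}},"required":["steps"]}

```bash
mkdir -p pics; ls; python3 - <<'E'
from rig import robot, cams
import cv2
o=robot.get_obs();print(o, robot.tip_extent)
for n in("top","side"):
    c=cams.camera(n);print({k:v for k,v in c.items() if k!="pixels"})
    cv2.imwrite(f"pics/{n}0.png",c["pixels"][:,:,::-1])
E
```

```text
pics
{'time': 0.0, 'q': array([-1.43951132e+00,  5.28447427e-01,  1.43390634e+00, -4.67001472e-06,
        1.18137269e+00, -1.78468205e-01]), 'joint_velocities': array([-8.33425510e-04, -1.11215598e-03, -9.17445217e-04,  3.32419521e-04,
       -8.84397278e-05, -1.89107179e-04]), 'joint_torque': array([-1.22640788e-03, -4.40045822e+01, -1.76595390e+01,  6.31626975e-02,
        5.81901788e-02, -1.58884841e-04]), 'position': array([ 0.19046983, -0.5945538 ,  0.2435818 ]), 'tool_rot': array([ 8.07720189e-01, -5.89565059e-01, -7.37969847e-04, -7.70509425e-04]), 'ft_force': array([ 0.18067401, -0.21953898,  0.36669863]), 'moment': array([ 0.0294763 ,  0.05541155, -0.00040615]), 'grip_width': 0.08685631377093975} 0.022
{'fx': 510.344988875535, 'fy': 510.344988875535, 'cx': 321.1942504650867, 'cy': 242.0722299998441, 'eye': array([0.34105486, 0.01527815, 1.0553597 ]), 'rotation': array([ 0.07445385, -0.06455903, -0.69419222,  0.71301186])}
{'fx': 498.3179103879796, 'fy': 498.3179103879796, 'cx': 324.6620698861101, 'cy': 246.1687116153467, 'eye': array([0.33401728, 0.83320462, 0.94842933]), 'rotation': array([-0.0416422 ,  0.39332071,  0.91520349, -0.07724847])}
```

View pics/top0.png

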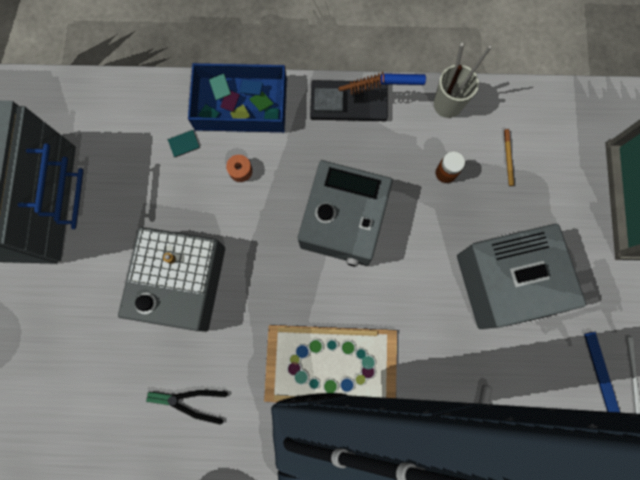

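View pics/side0.png

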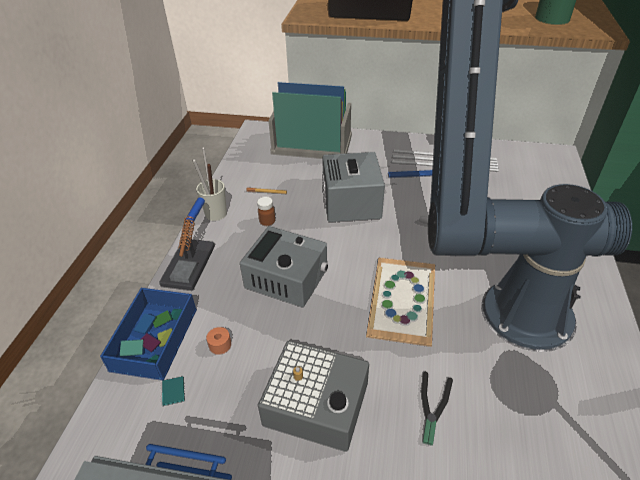

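The top view shows the extractor's bar key near (531,273), the station's round key near (326,212), its square key near (366,223), and the grinder's key near (145,302). In the side view the bar key is near (352,166) and the round key near (285,262). Next I'll measure them.

```bash
cat > h.py <<'E'
import numpy as np, cv2
from scipy.spatial.transform import Rotation as R
def ray(c,u,v):
    d=np.array([(u-c["cx"])/c["fx"],-(v-c["cy"])/c["fy"],-1])
    return R.from_quat(c["rotation"]).apply(d)
def plane(c,u,v,z):
    d=ray(c,u,v);e=c["eye"];return e+d*(z-e[2])/d[2]
def tri(c1,p1,c2,p2):
    d1,d2=ray(c1,*p1),ray(c2,*p2)
    s=np.linalg.lstsq(np.c_[d1,-d2],c2["eye"]-c1["eye"],rcond=None)[0]
    a,b=c1["eye"]+s[0]*d1,c2["eye"]+s[1]*d2
    return (a+b)/2,np.linalg.norm(a-b)
def blob(c,u,v,thr=40,r=25):
    g=c["pixels"].max(2);m=(g<thr).astype(np.uint8)
    x0,y0=u-r,v-r
    n,l,st,ce=cv2.connectedComponentsWithStats(m[y0:v+r,x0:u+r])
    i=min(range(1,n),key=lambda k:np.hypot(*(ce[k]-r))+(st[k,4]<15)*99)
    q=cv2.minAreaRect(np.argwhere(l==i)[:,::-1].astype(np.float32)+[x0,y0]) if 0 else cv2.minAreaRect((np.argwhere(l==i)[:,::-1]+[x0,y0]).astype(np.float32))
    return ce[i]+[x0,y0],st[i,4],q
E
python3 - <<'E'
from rig import robot, cams
from h import *
T,S=cams.camera("top"),cams.camera("side")
for n,t,s,z in(("fan",(531,273),(352,166),.146),("heat",(326,212),(285,262),.116),("mode",(366,223),(300,240),.114),("grind",(145,302),(338,401),.106)):
    a,na,qa=blob(T,*t);b,nb,qb=blob(S,*s)
    print(n,a.round(1),na,b.round(1),nb,plane(T,*a,z).round(4),plane(S,*b,z).round(4),*tri(T,a,S,b))
    box=cv2.boxPoints(qa);w=[plane(T,*p,z) for p in box]
    print([np.round((w[i+1]-w[i])[:2],3) for i in(0,1)])
vis=[cv2.resize(im["pixels"][y-40:y+40,x-50:x+50,::-1],(400,300),interpolation=cv2.INTER_NEAREST) for im,x,y in((T,531,273),(T,336,215),(S,352,166),(S,290,255))]
cv2.imwrite("pics/crops.png",np.vstack([np.hstack(vis[:2]),np.hstack(vis[2:])]))
E
```

```text
fan [531.4 272.8] 360 [352.4 166.2] 65 [ 0.4758 -0.3465  0.146 ] [ 0.4738 -0.3355  0.146 ] [ 0.47646936 -0.35049689  0.13578346] 0.001758145576335573
[array([ 0.015, -0.057]), array([-0.02 , -0.003])]
heat [325.3 211.7] 185 [284.4 260.7] 72 [0.5872 0.0249 0.116 ] [0.5853 0.0331 0.116 ] [0.58860308 0.02494957 0.10764625] 0.0015690099617269298
[array([ 0.001, -0.027]), array([-0.029, -0.001])]
mode [365.6 222.4] 35 [298.9 239.9] 17 [ 0.5688 -0.0519  0.114 ] [ 0.5672 -0.0452  0.114 ] [ 0.56975942 -0.05240078  0.10732225] 0.0012799077944301185
[array([ 0.012, -0.003]), array([-0.002, -0.01 ])]
grind [144.1 302.4] 200 [338.1 404.2] 58 [0.4074 0.3576 0.106 ] [0.4039 0.3715 0.106 ] [0.40681559 0.36307122 0.09062125] 0.003367949147371572
[array([ 0.001, -0.03 ]), array([-0.024, -0.002])]
```

View pics/crops.png

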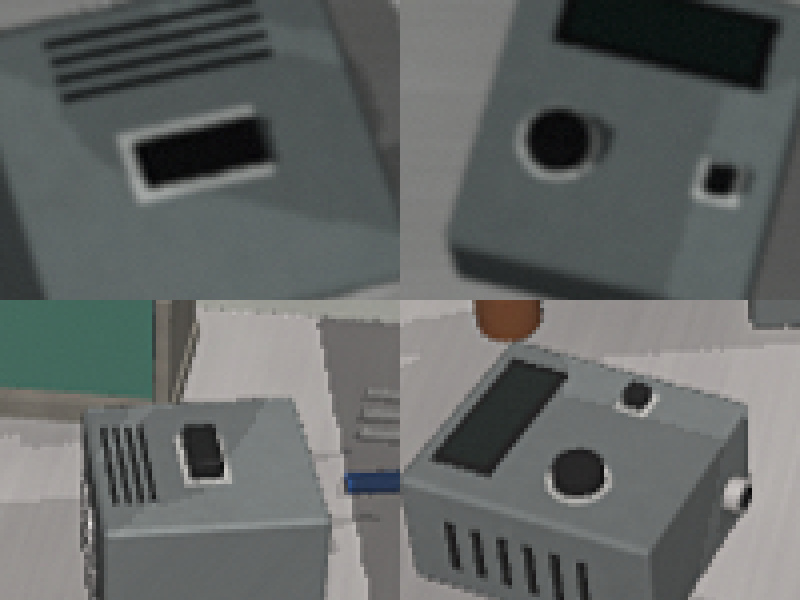

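The two-view crop confirms the fan bar key and round key blobs. The key spacing comes out at 79 mm against the 80 mm given, and the tool x axis already lies along the bar. I'll go above the fan key with the fingers shut.

carry_out(
  steps=[
    [[2.9,2.5,0],0,1],
    [[2.9,2.5,0],0,1],
    [[2.9,2.5,0],0,1],
    [[2.9,2.5,0],0,1],
    [[2.9,2.5,0],0,1],
    [[2.9,2.5,0],0,1],
    [[2.9,2.5,0],0,1],
    [[2.9,2.5,0],0,1],
    [[2.9,2.5,0],0,1],
    [[2.9,2.5,0],0,1],
  ],
  squeeze=10,
)

```text
time: 1.2
position: [0.4848, -0.3387, 0.2419]
tool_rot: [0.804, -0.594, -0.001, 0.0]
ft_force: [0.2, 0.0, 0.6]
grip_width: 0.0148
```

carry_out(
  steps=[
    [[-0.9,-0.7,0],0,1],
    [[0,0,-2],0,1],
    [[0,0,-2],0,1],
    [[0,0,0],0,1],
    [[0,0,0],0,1],
  ],
)

```text
time: 1.7
position: [0.4788, -0.3423, 0.2014]
tool_rot: [0.807, -0.59, -0.0, 0.0]
ft_force: [0.1, -0.4, 0.7]
grip_width: 0.0007
```

```bash
python3 - <<'E'
from rig import robot, cams
import cv2,numpy as np
o=robot.get_obs();print(o["position"],o["ft_force"],o["grip_width"])
T,S=[cams.camera(n)["pixels"][:,:,::-1] for n in("top","side")]
v=[cv2.resize(im[y-75:y+75,x-75:x+75],(400,400),interpolation=cv2.INTER_CUBIC) for im,x,y in((T,531,273),(S,352,166))]
cv2.imwrite("pics/fan1.png",np.hstack(v))
E
```

```text
[ 0.47877062 -0.34230494  0.2013896 ] [ 0.0509801  -0.41831224  0.7443372 ] 0.0006764252470501474
```

View pics/fan1.png

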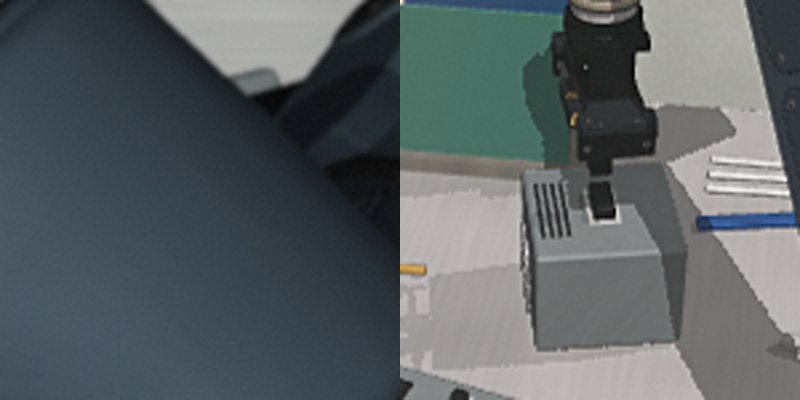

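The side view shows the closed fingertips right over the bar key. In the top view the arm hides the key. I'll nudge and descend gently.

carry_out(
  steps=[
    [[-0.3,-0.4,-1],0,1],
    [[0,0,-1],0,1],
    [[0,0,-0.5],0,1],
    [[0,0,0],0,1],
    [[0,0,0],0,1],
  ],
)

```text
time: 2.3
position: [0.4756, -0.3484, 0.1764]
tool_rot: [0.807, -0.591, 0.002, 0.001]
ft_force: [0.3, -0.6, 1.2]
grip_width: 0.0006
```

carry_out(
  steps=[
    [[0,0.1,-0.3],0,1],
    [[0,0,-0.2],0,1],
    [[0,0,0],0,1],
    [[0,0,0],0,1],
  ],
)

```text
time: 2.7
position: [0.476, -0.3473, 0.1714]
tool_rot: [0.807, -0.591, 0.002, 0.001]
ft_force: [-0.0, -0.2, 0.2]
grip_width: 0.0002
```

carry_out(
  steps=[
    [[0,0,-0.1],0,1],
    [[0,0,0],0,1],
  ],
)

```text
time: 2.9
position: [0.4762, -0.3473, 0.1706]
tool_rot: [0.807, -0.591, 0.002, 0.001]
ft_force: [0.4, 0.9, 1.1]
grip_width: 0.0005
```

carry_out(
  steps=[
    [[0,0,-0.1],0,1],
    [[0,0,0],0,1],
  ],
)

```text
time: 3.1
position: [0.4762, -0.3474, 0.1697]
tool_rot: [0.807, -0.591, 0.003, 0.001]
ft_force: [-0.6, 0.2, 0.9]
grip_width: 0.0005
```

carry_out(
  steps=[
    [[0,0,-0.1],0,1],
    [[0,0,0],0,1],
  ],
)

```text
time: 3.3
position: [0.4762, -0.3474, 0.1686]
tool_rot: [0.807, -0.591, 0.003, 0.001]
ft_force: [-0.2, 0.4, 0.2]
grip_width: 0.0001
```

Not yet in contact: noise is about ±0.5 N.

carry_out(
  steps=[
    [[0,0,-0.1],0,1],
    [[0,0,0],0,1],
  ],
)

```text
time: 3.5
position: [0.4763, -0.3475, 0.168]
tool_rot: [0.807, -0.591, 0.003, 0.001]
ft_force: [-1.2, -0.1, 2.8]
grip_width: 0.0004
```

carry_out(
  steps=[
    [[0,0,-0.1],0,1],
    [[0,0,0],0,1],
  ],
)

```text
time: 3.7
position: [0.4763, -0.3475, 0.1676]
tool_rot: [0.807, -0.591, 0.003, 0.001]
ft_force: [0.3, -0.1, 2.6]
grip_width: 0.0008
```

carry_out(
  steps=[
    [[0,0,-0.1],0,1],
    [[0,0,0],0,1],
  ],
)

```text
time: 3.9
position: [0.4764, -0.3475, 0.1671]
tool_rot: [0.807, -0.591, 0.003, 0.001]
ft_force: [-0.2, 0.3, 4.1]
grip_width: 0.0004
```

carry_out(
  steps=[
    [[0,0,-0.1],0,1],
    [[0,0,0],0,1],
  ],
)

```text
time: 4.1
position: [0.4763, -0.3475, 0.1662]
tool_rot: [0.807, -0.59, 0.003, 0.001]
ft_force: [0.1, 1.0, 4.7]
grip_width: 0.0006
```

Contact was at about z 0.1685, and the key is now about 2.2 mm down at its peak force. Continuing through the click.

carry_out(
  steps=[
    [[0,0,-0.1],0,1],
    [[0,0,0],0,1],
  ],
)

```text
time: 4.3
position: [0.4764, -0.3475, 0.1651]
tool_rot: [0.807, -0.59, 0.003, 0.001]
ft_force: [-0.4, 1.2, 3.0]
grip_width: 0.0002
```

carry_out(
  steps=[
    [[0,0,-0.1],0,1],
    [[0,0,0],0,1],
  ],
)

```text
time: 4.5
position: [0.4764, -0.3475, 0.1637]
tool_rot: [0.807, -0.591, 0.003, 0.001]
ft_force: [-1.1, 1.0, 1.4]
grip_width: 0.0004
```

Force fell from 4.7 to 1.4 N at about 4.8 mm down, so it clicked. Releasing straight up.

carry_out(
  steps=[
    [[0,0,0],0,1],
    [[0,0,1],0,1],
    [[0,0,2.5],0,1],
    [[0,0,2.5],0,1],
    [[0,0,0],0,1],
  ],
)

```text
time: 5.0
position: [0.4763, -0.3476, 0.225]
tool_rot: [0.807, -0.591, 0.002, 0.001]
ft_force: [0.7, -1.2, 0.5]
grip_width: 0.0003
```

carry_out(
  steps=[
    [[1,3.5,0],0,1],
    [[1,3.5,0],0,1],
    [[1,3.5,0],0,1],
    [[1,3.5,0],0,1],
    [[1,3.5,0],0,1],
    [[1,3.5,0],0,1],
    [[1,3.5,0],0,1],
    [[1,3.5,0],0,1],
    [[1,3.5,0],0,1],
    [[0,0,0],0,1],
  ],
)

```text
time: 6.0
position: [0.5653, -0.0222, 0.2196]
tool_rot: [0.805, -0.593, 0.001, 0.002]
ft_force: [-0.0, -0.4, -0.1]
grip_width: 0.0005
```

carry_out(
  steps=[
    [[1.1,2.4,0],0,1],
    [[1.1,2.3,0],0,1],
    [[0,0,0],0,1],
    [[0,0,-2],0,1],
    [[0,0,-2],0,1],
    [[0,0,-1.5],0,1],
    [[0,0,0],0,1],
    [[0,0,0],0,1],
  ],
)

```text
time: 6.8
position: [0.5844, 0.021, 0.1592]
tool_rot: [0.805, -0.593, -0.001, 0.006]
ft_force: [-0.6, 0.8, 0.8]
grip_width: 0.0005
```

```bash
python3 - <<'E'
from rig import robot, cams
from h import *
o=robot.get_obs();print(o["position"],o["ft_force"],o["grip_width"])
T,S=[cams.camera(n)["pixels"][:,:,::-1] for n in("top","side")]
v=[cv2.resize(im[y-75:y+75,x-75:x+75],(400,400),interpolation=cv2.INTER_CUBIC) for im,x,y in((T,531,273),(S,285,240))]
cv2.imwrite("pics/heat1.png",np.hstack(v))
E
```

```text
[0.58437098 0.02095778 0.15915868] [-0.59342604  0.78133564  0.84299065] 0.0005352490160758913
```

View pics/heat1.png

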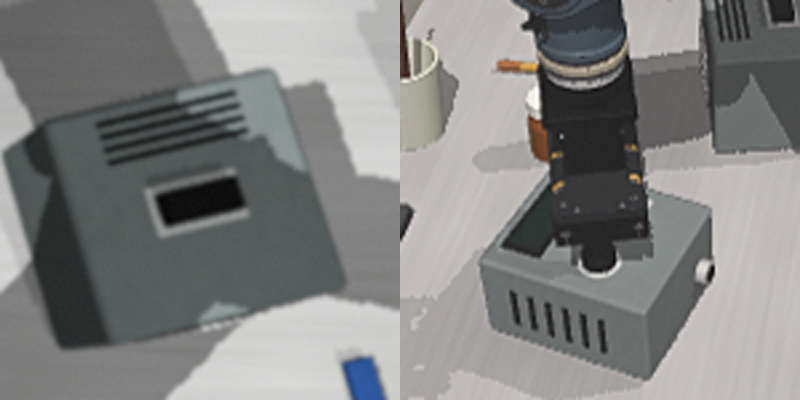

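The fan key looks back up in the top view. In the side view the fingertips stand over the round key. I'll correct by 3–4 mm and lower.

carry_out(
  steps=[
    [[0.3,0.4,-0.7],0,1],
    [[0,0,-0.6],0,1],
    [[0,0,0],0,1],
    [[0,0,0],0,1],
  ],
)

```text
time: 7.3
position: [0.5893, 0.025, 0.1478]
tool_rot: [0.805, -0.593, 0.001, 0.004]
ft_force: [0.0, -0.2, -0.5]
grip_width: 0.0008
```

carry_out(
  steps=[
    [[0,0,-0.2],0,1],
    [[0,0,0],0,1],
    [[0,0,0],0,1],
  ],
)

```text
time: 7.6
position: [0.5895, 0.0252, 0.1459]
tool_rot: [0.805, -0.593, 0.002, 0.004]
ft_force: [0.3, -0.4, -0.3]
grip_width: 0.0004
```

carry_out(
  steps=[
    [[0,0,-0.1],0,1],
    [[0,0,0],0,1],
  ],
)

```text
time: 7.8
position: [0.5895, 0.0252, 0.145]
tool_rot: [0.805, -0.593, 0.002, 0.004]
ft_force: [0.0, 0.2, -0.9]
grip_width: 0.0003
```

carry_out(
  steps=[
    [[0,0,-0.1],0,1],
    [[0,0,0],0,1],
  ],
)

```text
time: 8.0
position: [0.5895, 0.0252, 0.1439]
tool_rot: [0.805, -0.593, 0.002, 0.004]
ft_force: [-0.4, 0.2, -0.1]
grip_width: 0.0007
```

carry_out(
  steps=[
    [[0,0,-0.1],0,1],
    [[0,0,0],0,1],
  ],
)

```text
time: 8.2
position: [0.5895, 0.0251, 0.1429]
tool_rot: [0.805, -0.593, 0.002, 0.004]
ft_force: [-0.9, 0.3, -0.9]
grip_width: 0.0004
```

carry_out(
  steps=[
    [[-0.1,0,-0.2],0,1],
    [[0,0,0],0,1],
    [[0,0,0],0,1],
  ],
)

```text
time: 8.5
position: [0.5884, 0.0251, 0.1406]
tool_rot: [0.805, -0.593, 0.002, 0.004]
ft_force: [-0.2, -0.3, -0.5]
grip_width: 0.0002
```

carry_out(
  steps=[
    [[0,0,-0.1],0,1],
    [[0,0,0],0,1],
  ],
)

```text
time: 8.7
position: [0.5884, 0.0251, 0.1395]
tool_rot: [0.805, -0.593, 0.002, 0.004]
ft_force: [-0.7, -0.3, -0.4]
grip_width: 0.0007
```

carry_out(
  steps=[
    [[0,0,-0.1],0,1],
    [[0,0,0],0,1],
  ],
)

```text
time: 8.9
position: [0.5885, 0.0251, 0.1386]
tool_rot: [0.805, -0.593, 0.002, 0.004]
ft_force: [-0.0, -0.2, -0.7]
grip_width: 0.0002
```

carry_out(
  steps=[
    [[0,0,-0.1],0,1],
    [[0,0,0],0,1],
  ],
)

```text
time: 9.1
position: [0.5886, 0.0251, 0.138]
tool_rot: [0.805, -0.593, 0.002, 0.004]
ft_force: [-1.4, -0.5, 2.3]
grip_width: 0.0002
```

carry_out(
  steps=[
    [[0,0,-0.1],0,1],
    [[0,0,0],0,1],
  ],
)

```text
time: 9.3
position: [0.5886, 0.0251, 0.1376]
tool_rot: [0.805, -0.593, 0.002, 0.004]
ft_force: [-0.9, -0.1, 3.1]
grip_width: 0.0005
```

Contact at about z 0.1384, as expected.

carry_out(
  steps=[
    [[0,0,-0.1],0,1],
    [[0,0,0],0,1],
  ],
)

```text
time: 9.5
position: [0.5886, 0.0251, 0.137]
tool_rot: [0.805, -0.593, 0.002, 0.004]
ft_force: [-1.7, 0.3, 4.1]
grip_width: 0.0004
```

carry_out(
  steps=[
    [[0,0,-0.1],0,1],
    [[0,0,0],0,1],
  ],
)

```text
time: 9.7
position: [0.5886, 0.0251, 0.1361]
tool_rot: [0.805, -0.593, 0.002, 0.004]
ft_force: [-0.9, 0.2, 4.2]
grip_width: 0.0007
```

carry_out(
  steps=[
    [[0,0,-0.1],0,1],
    [[0,0,0],0,1],
  ],
)

```text
time: 9.9
position: [0.5886, 0.0251, 0.1349]
tool_rot: [0.805, -0.593, 0.002, 0.004]
ft_force: [0.1, -0.1, 3.2]
grip_width: 0.0001
```

carry_out(
  steps=[
    [[0,0,-0.1],0,1],
    [[0,0,0],0,1],
  ],
)

```text
time: 10.1
position: [0.5886, 0.0251, 0.1335]
tool_rot: [0.805, -0.593, 0.002, 0.004]
ft_force: [0.4, -0.0, 1.9]
grip_width: 0.0005
```

Clicked: the force dropped from 4.2 to 1.9 N at about 4.9 mm down. Releasing, then clearing the view.

carry_out(
  steps=[
    [[0,0,0],0,1],
    [[0,0,1],0,1],
    [[0,0,2.5],0,1],
    [[0,0,3],0,1],
    [[0,0,3],0,1],
    [[-1,-3.5,0],0,1],
    [[-1,-3.5,0],0,1],
    [[-1,-3.5,0],0,1],
    [[-1,-3.5,0],0,1],
    [[0,0,0],0,1],
  ],
)

```text
time: 11.1
position: [0.5483, -0.1182, 0.2354]
tool_rot: [0.807, -0.591, 0.005, 0.003]
ft_force: [-0.3, 0.4, -0.2]
grip_width: 0.0006
```

carry_out(
  steps=[
    [[0,0,0],0,1],
    [[0,0,0],0,1],
    [[0,0,0],0,1],
  ],
)

```text
time: 11.4
position: [0.5483, -0.1175, 0.236]
tool_rot: [0.807, -0.591, 0.005, 0.003]
ft_force: [0.3, 0.1, -0.2]
grip_width: 0.0008
```

```bash
python3 - <<'E'
from rig import robot, cams
from h import *
o=robot.get_obs();print(o["time"],o["position"],o["ft_force"],np.abs(o["joint_velocities"]).max())
T,S=[cams.camera(n)["pixels"][:,:,::-1] for n in("top","side")]
cv2.imwrite("pics/end.png",np.hstack([cv2.resize(T,(400,300)),cv2.resize(S,(400,300))]))
E
```

```text
11.4 [ 0.54834041 -0.11749402  0.23596158] [ 0.26337324  0.0606854  -0.2236751 ] 0.011141157704902418
```

View pics/end.png

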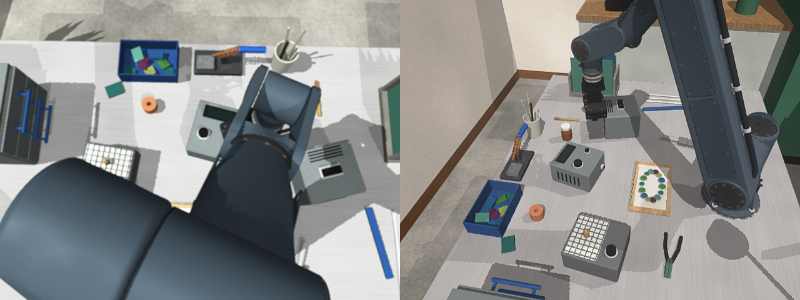

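The arm is free, about 0.24 m up, and the machines are untouched. The round key shows up at about (573,153) in the side half. Handing in.

```bash
python3 -c "
from rig import robot
print(robot.hand_in())"
```

```text
the job is handed in; nothing more can be done
None
```

I pressed the fume extractor's bar key first, then the soldering station's round key, both from above with closed fingers. The job was handed in at about 11.4 s, and hand-in gives no verdict.

| Key | Force peak | Force after click | Depth when clicked |
|---|---|---|---|
| Fume extractor bar key | 4.7 N | 1.4 N | about 4.8 mm |
| Station round key | 4.2 N | 1.9 N | about 4.9 mm |

Both keys clicked well short of the 8.5 mm limit. I let the extractor key up before going to the station, and the top view then showed it up.

**Last checks:** the arm was at rest in free air at z 0.236 m, with about 0 N on the wrist. The final pictures show the round key up, and the arm never went near the square key or the grinder. They hide the extractor key, so its last sighting is the earlier top view. I judged all keys by eye and by the released force, not by a measurement of the 1 mm limit.

**Disagreement:** the two-view heights came out 7–15 mm too low, because the side view's dark patches included the sides of the keys. I used the given heights instead, and the touch contacts matched them to about 0.5 mm.

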